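# Slide the big jars into the free bays of the jar rack

## Task

Two big jars of sauce stand loose on the counter: without lifting or tipping them, slide each one into a free bay (those with a cork disc) of the wire jar rack, fully home against the back bar and standing upright, one jar to a bay. Leave the jar that is already in the rack, the small jars, the jar bands and the jar lifter where they are.

Things in the scene. Friction and masses are not known exactly. Their poses are not given: they have to be found in the camera images.
- jar_a: Big closed preserving jar: round straight wall 92 mm in diameter up to 70 mm, steel lid band 86 mm across, 100 mm tall, 0.5 to 0.9 kg; too wide to grip; it slides on its flat bottom and tips if pushed high up. Origin: centre of its underside, z up. It starts loose on the counter on the right, nearer the robot.
- jar_b: Big closed preserving jar: round straight wall 92 mm in diameter up to 70 mm, steel lid band 86 mm across, 100 mm tall, 0.5 to 0.9 kg; too wide to grip; it slides on its flat bottom and tips if pushed high up. Origin: centre of its underside, z up. It starts loose on the counter on the right, farther from the robot.
- jar_c: Big closed preserving jar: round straight wall 92 mm in diameter up to 70 mm, steel lid band 86 mm across, 100 mm tall, 0.5 to 0.9 kg; too wide to grip; it slides on its flat bottom and tips if pushed high up. Origin: centre of its underside, z up. It already stands in one of the three bays of the rack and is to stay there.
- rack: Fixed rack of 10 mm steel bar, 63 mm high: three bays side by side, no floor, open on top and towards the right (-y). Origin: on the counter, at the centre of a fully home jar in the middle bay; x points into the bays (about world +y), y across; the other bays' home points are at y = +-110 mm. Four dividers, y = +-55 and +-165 mm, run from x = -41 mm (rounded ends) to 57; bays are 100 mm wide; back bar's front at x = 47.
- cork_a: Thin cork disc, 86 mm across, 1 mm thick, flat on the counter in one of the two free bays (it cannot move and a jar slides over it freely). Origin: its centre, which is where the jar's centre is when fully home.
- cork_b: The same cork disc in the other free bay.
- small_a: Small closed jar, 68 mm in diameter, 90 mm tall, 0.3 kg; a bystander behind the rack, on the left. Origin: centre of its underside.
- small_b: Small closed jar like small_a; a bystander behind the rack, on the left. Origin: centre of its underside.
- bands_a: Stack of steel jar bands, a ring 86 mm in outer diameter, 28 mm tall; a bystander between the big jars and the rack. Origin: centre of its underside.
- bands_b: Stack of jar bands like bands_a; a bystander on the far right, beyond the big jars. Origin: centre of its underside.
- lifter: Jar lifter (wire tongs with black sleeved handles) lying flat, 215 mm long along its x, 76 mm wide, 16 mm high; a bystander at the far edge of the work area. Origin: its middle, at the underside; handles to -x.

How it is judged (in metres and radians):
At the end, for the whole second after the job is handed in: Each big jar's centre is within 10 mm (horizontally) of its own cork disc's centre, one jar to each disc, standing upright on the counter (tilt under 0.06 rad, underside under 6 mm) and at rest; the jar already in the rack is within 15 mm, and every other bystander within 25 mm, of where it was (((horizontal distance between jar_a and cork_a below 0.01 m and horizontal distance between jar_b and cork_b below 0.01 m) or (horizontal distance between jar_a and cork_b below 0.01 m and horizontal distance between jar_b and cork_a below 0.01 m)) and angle between each of jar_a, jar_b's own z axis and vertical below 0.06 rad and height (world z) of each of jar_a, jar_b below 0.006 m and linear speed of each of jar_a, jar_b below 0.02 m/s and distance of jar_c from where it was at the start of the episode below 0.015 m and distance of each of small_a, small_b, bands_a, bands_b, lifter from where it was at the start of the episode below 0.025 m); the robot touches nothing.
It fails at once if a big jar is lifted off the counter (underside centre over 20 mm up) (height (world z) of any of jar_a, jar_b above 0.02 m).
It fails at once if a big jar is tipped by more than 0.35 rad (angle between any of jar_a, jar_b, jar_c's own z axis and vertical above 0.35 rad).
It fails at once if the jar already in the rack is moved more than 15 mm, or another bystander more than 25 mm (distance of jar_c from where it was at the start of the episode above 0.015 m or distance of any of small_a, small_b, bands_a, bands_b, lifter from where it was at the start of the episode above 0.025 m).
It also fails if it takes over 72 s, if anything falls off the work surface, if the arm or the gripper's body presses on something with over 40 N, if the wrist force passes 120 N, or if a joint passes its speed limit or range.

## Robot

A 6-joint arm with a two-finger parallel gripper is mounted at the origin on the work surface. World frame = base frame: x ahead of the robot, y to its left, z up, the work surface at z = 0. Lengths are in mm, angles in rad, forces in N, time in s.
With the tool pointing down it reaches from about 275 to 750 mm from the base axis. Payload 10.2 kg.
Tool frame: the origin (TCP) lies at the very end of the fingers, on their centre line; the grasp point (between the pads) lies 19 mm behind it; z points along the fingers, y is the line along which they close (so a half turn about z gives the same grasp; the last joint's range is limited). The gripper opens to 85 mm and grips with 20 to 120 N. Pads are 22 mm wide; open, the fingers measure 114 mm over their backs; the gripper's body (76 mm by 85 mm) begins 54 mm behind the grasp point. The pads swing forward as they close: fully open they stand 13 mm farther back than shut.
Start: joints at [0.979, 0.313, 1.498, -0, 1.331, -0.223], TCP at [189.273, 489.701, 231.294] pointing down, gripper open.
Joint ranges: [-2.94, 2.94], [-0.97, 2.17], [0.19, 2.56], [-1.23, 4.37], [0.02, 3.11], [-2.88, 2.88]. Speed limits (rad/s): [2.39, 2.39, 3.01, 3.14, 3.14, 3.14].

## Interface

Orientations are given as a unit quaternion [w, x, y, z].
In Python, from rig import ctrl gives the robot as it stands.
- The arm moves only by the shell command python3 -m inch 'ROWS' [OPENING] [FORCE]. ROWS is text: rows parted by semicolons, each of 6 numbers parted by spaces: the shift along the tool's x, y, z in mm, then the turn, a rotation vector about the tool's x, y, z in units of 6 degrees (1.0 is 6 degrees). A call has exactly 10 rows; each row shifts and turns the commanded pose from where the row before left it, along the tool's axes as they then stand; what a row does not reach is not made up. A row lasts 1/12 s, in which the tool goes at most 41.7 mm and 7.16 degrees, less where a joint would pass 70% of its speed; a pose out of reach is approached as far as the arm can. A call with a gripper value outside its range is refused whole. OPENING is the opening, from 0 (shut) to 1 (fully open), set as the call begins (- or left out, the last holds). The fingers move at their own pace and stop on an object; FORCE is the grip in N (left out, the last holds). Time passes only in rows, so rows that do not move let the fingers close, or fill a call up. It gives the time, the measured TCP pose, the force, the opening and the grip force at its end, in the units of the state.
- ctrl.sense(): the state, without advancing time (a new reading comes with each control period).
- ctrl.capture(name): name is "scene" or "top"; returns a dict with "image" (420x560x3 uint8, red, green, blue), "intrinsics" (3x3 intrinsics, pixels), "rvec" (rotation vector, rad) and "tvec" (3), from world to camera coordinates, as OpenCV has them. Camera axes: x right, y down, z forward; pixel columns grow to the right and rows downward; lengths in mm; the calibration is good to about 2 mm. A picture is of the moment at which its call begins. There is no depth.
- ctrl.finish_job(): hands the job in; it is judged then, once.
The state is a dict: "time_s": time; "joints": joint angles; "dq": joint speeds; "tau": joint torques, N m; "eef_pos": TCP position; "ee_rot": TCP orientation; "force": force on the tool from outside, world axes, zero at the start; "wrist_torque": the same for the moment, N m; "grip_width": opening from 0.0 (shut) to 1.0 (fully open); "grip_force": force on a finger pad.
Only numpy, scipy, OpenCV 4.12 (cv2) and the standard library are available. Lean on these libraries where they do the work, as an engineer would, in place of code of your own. Each camera call takes 0.05 s, during which the arm holds its last target. There are 200 camera calls.

## Working session

There is one attempt and no reset: what is moved stays moved. The work goes in short steps, Python scripts to look and compute and a shell command to move; the robot and the scene stay as the last step left them, time stands still between calls to the robot, and variables do not carry over. Pictures are saved under pics/ and viewed, at most 11 in all, crops included, and the job is handed in when it is done.

```bash
mkdir -p pics; ls; cat > h.py <<'E'
import numpy as np, cv2
from rig import ctrl
def cap(n,f=None):
    c=ctrl.capture(n)
    if f: cv2.imwrite('pics/'+f,c['image'][:,:,::-1])
    return c
def ray(c,u,v,z):
    R=cv2.Rodrigues(np.array(c['rvec'],float))[0];t=np.array(c['tvec'],float).ravel()
    o=-R.T@t; d=R.T@np.linalg.solve(np.array(c['intrinsics'],float),[u,v,1.])
    return (o+d*(z-o[2])/d[2])[:2]
def proj(c,p):
    return cv2.projectPoints(np.array(p,float).reshape(-1,3),np.array(c['rvec'],float),np.array(c['tvec'],float),np.array(c['intrinsics'],float),None)[0].reshape(-1,2)
E
python3 - <<'E'
from h import *
for n in('top','scene'):
    c=cap(n,n+'0.png')
    R=cv2.Rodrigues(np.array(c['rvec'],float))[0]; print(n,-R.T@np.array(c['tvec']).ravel())
s=ctrl.sense();print(s['eef_pos'],s['ee_rot'],s['time_s'])
E
```

```text
pics
top [ 5.18804228e+02 -1.30031101e+00  1.30953421e+03]
scene [979.27706149 624.56917525 823.22738248]
[189.14172258 489.51720953 230.808021  ] [-2.33486991e-04  1.83355329e-01  9.83046546e-01 -5.06513015e-04] 0.1
```

View pics/top0.png

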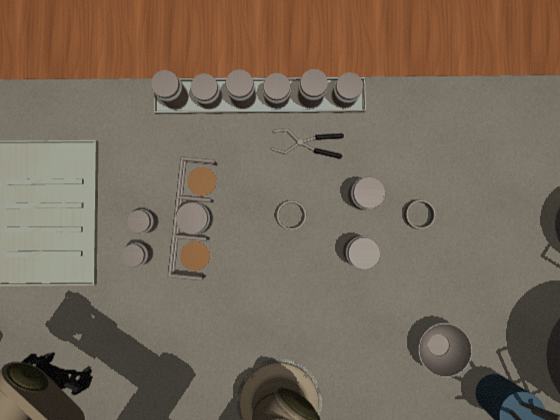

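View pics/scene0.png

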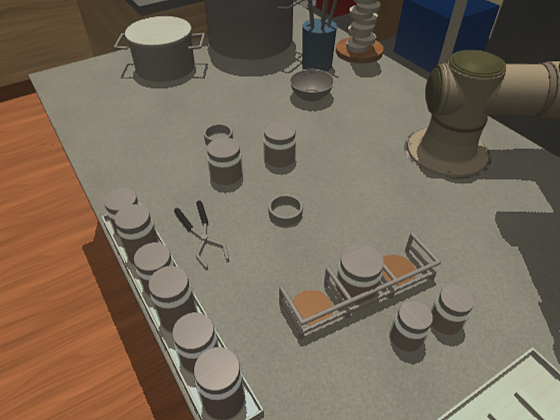

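The top view shows corks at about (202,181) and (195,256), with jar_c between them at (193,217). The loose jar lids are at (368,193) and (363,252), and the bands at (290,214) and (420,213). The lifter is at about (310,143). In this view world +y is to the left and +x is up.

```bash
cat >> h.py <<'E'
def blob(c,m,u,v,r=32):
    k=np.zeros(m.shape,np.uint8); cv2.circle(k,(u,v),r,255,-1)
    m=cv2.morphologyEx(m&k,cv2.MORPH_OPEN,np.ones((3,3),np.uint8))
    q=max(cv2.findContours(m,cv2.RETR_EXTERNAL,cv2.CHAIN_APPROX_NONE)[0],key=cv2.contourArea)
    return cv2.minEnclosingCircle(q),cv2.fitEllipse(q)
def lid(c,u,v,r=32):
    hsv=cv2.cvtColor(c['image'],cv2.COLOR_RGB2HSV)
    return blob(c,cv2.inRange(hsv,(0,0,130),(179,60,255)),u,v,r)
E
python3 - <<'E'
from h import *
c=cap('top'); im=c['image']; hsv=cv2.cvtColor(im,cv2.COLOR_RGB2HSV)
for p in [(368,193),(363,252),(193,217),(358,266),(320,200)]: print(p,hsv[p[1],p[0]])
for n,p in dict(jb=(368,193),ja=(363,252),jc=(193,217)).items():
    (m,e)=lid(c,*p); print(n,m,e,ray(c,*e[0],100),ray(c,*m[0],100))
o=cv2.inRange(hsv,(5,90,80),(20,255,255))
for n,p in dict(far=(202,181),near=(195,256)).items():
    (m,e)=blob(c,o,*p,25); print(n,m,e,ray(c,*e[0],1),ray(c,*m[0],1))
for n,p in dict(bands_a=(290.5,214),bands_b=(420,214)).items(): print(n,ray(c,*p,28))
for n,p in dict(d0=(216,162),d3=(204,278),b0=(182,158),b3=(172,276)).items(): print(n,ray(c,*p,63))
print([ray(c,*p,16) for p in [(272,130),(272,152),(344,135),(342,157)]])
v=np.vstack([cv2.resize(im[120:300,120:450],None,fx=2.4,fy=2.4,interpolation=cv2.INTER_CUBIC)]);cv2.imwrite('pics/top_crop.png',v[:,:,::-1])
E
```

```text
(368, 193) [ 14  31 154]
(363, 252) [ 17  29 158]
(193, 217) [ 11  34 141]
(358, 266) [ 14  27 160]
(320, 200) [ 20  37 124]
jb ((369.371337890625, 192.33041381835938), 15.754108428955078) ((369.15179443359375, 192.1563262939453), (29.713638305664062, 30.53312873840332), 167.45729064941406) [ 595.99348982 -251.07791137] [ 595.51461299 -251.66720488]
ja ((363.9683532714844, 253.15823364257812), 15.971622467041016) ((363.9400329589844, 253.16995239257812), (30.150136947631836, 31.07871437072754), 175.41648864746094) [ 430.84410831 -234.14230866] [ 430.87510115 -234.21938266]
jc ((190.5806427001953, 218.0), 15.708587646484375) ((190.9337615966797, 217.7795867919922), (29.168685913085938, 30.38838005065918), 72.86280059814453) [529.67910614 233.80728829] [529.08801588 234.76408616]
far ((201.36538696289062, 180.90866088867188), 14.55429744720459) ((201.50796508789062, 180.96119689941406), (27.6829891204834, 28.22443199157715), 26.79936981201172) [638.82405425 222.17198137] [638.98240228 222.59264033]
near ((194.56451416015625, 255.56451416015625), 14.661614418029785) ((194.6695556640625, 255.55198669433594), (28.331018447875977, 28.67151641845703), 17.95868492126465) [420.13819754 241.8209155 ] [420.10387693 242.12797959]
bands_a [539.20199655 -38.61234764]
bands_b [ 536.61483254 -411.11800649]
d0 [686.40238932 170.87482471]
d3 [362.57730364 204.23031667]
b0 [698.39675673 266.62558882]
b3 [368.70761139 293.17237329]
[array([785.89283325,  13.19924425]), array([720.97939568,  13.61007074]), array([ 769.6352462, -197.636954 ]), array([ 704.84280057, -190.85817323])]
```

View pics/top_crop.png

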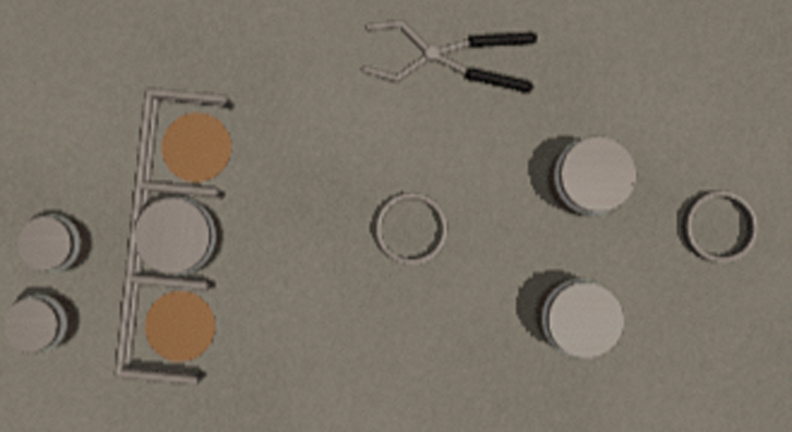

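The crop confirms a clear lane for jar_a. jar_b has to bow past bands_a towards +x, with the lifter beyond it. I'll push with the fingers half open as a two-point cradle, tips at about 33 mm so the gripper body clears the lids.

```bash
cat >> h.py <<'E'
from scipy.spatial.transform import Rotation as Ro
F=np.array([638.9,222.3]);N=np.array([420.1,241.9]);d=np.array([.089,.996])
def go(*pts):
    s=ctrl.sense();q=s['ee_rot'];R=Ro.from_quat([q[1],q[2],q[3],q[0]]).as_matrix();p=np.array(s['eef_pos'])
    T=np.column_stack([[*d,0],[d[1],-d[0],0],[0,0,-1]])
    print('t',round(s['time_s'],2),'p',p.round(1),'F',np.round(s['force'],1),'turn units',(Ro.from_matrix(R.T@T).as_rotvec()/np.radians(6)).round(2))
    for t in pts:
        t=np.array(t,float);print(t,'shift',(R.T@(t-p)).round(1));p=t
E
python3 -m inch '0 0 0 0 0 1.1;0 0 0 0 0 1.1;0 0 0 0 0 1.1;0 0 0 0 0 1.1;0 0 0 0 0 1.1;0 0 0 0 0 1.1;0 0 0 0 0 1.1;0 0 0 0 0 1.1;0 0 0 0 0 1.1;0 0 0 0 0 1.1' 0.65
python3 -m inch '0 0 0 0 0 1.1;0 0 0 0 0 0.23;0 0 0 0 0 0;0 0 0 0 0 0;0 0 0 0 0 0;0 0 0 0 0 0;0 0 0 0 0 0;0 0 0 0 0 0;0 0 0 0 0 0;0 0 0 0 0 0'
python3 -c "
from h import *
go([400,200,180],[421,-334,180],[421,-334,33])"
```

```text
time_s: 0.98
eef_pos: [189.2, 489.6, 231.0]
ee_rot: [0.0, 0.691, 0.723, -0.0]
force: [0.8, 0.0, -0.0]
grip_width: 0.648
grip_force: 0.0
time_s: 1.82
eef_pos: [189.3, 489.7, 231.3]
ee_rot: [-0.0, 0.738, 0.675, -0.0]
force: [-0.1, 0.3, -0.1]
grip_width: 0.646
grip_force: 0.0
t 1.82 p [189.3 489.7 231.3] F [-0.1  0.3 -0.1] turn units [-0.  0.  0.]
[400. 200. 180.] shift [-269.8  235.6   51.3]
[ 421. -334.  180.] shift [-530.    68.3   -0. ]
[ 421. -334.   33.] shift [  0.   0. 147.]
```

```bash
python3 -m inch '-27 23.6 5 0 0 0;-27 23.6 5 0 0 0;-27 23.6 5 0 0 0;-27 23.6 5 0 0 0;-27 23.6 5 0 0 0;-27 23.6 5 0 0 0;-27 23.6 5 0 0 0;-27 23.6 5 0 0 0;-27 23.6 5 0 0 0;-27 23.6 5 0 0 0'
python3 -m inch '-35 4.5 0 0 0 0;-35 4.5 0 0 0 0;-35 4.5 0 0 0 0;-35 4.5 0 0 0 0;-35 4.5 0 0 0 0;-35 4.5 0 0 0 0;-35 4.5 0 0 0 0;-35 4.5 0 0 0 0;-35 4.5 0 0 0 0;-35 4.5 0 0 0 0'
python3 -m inch '-36 4.6 0 0 0 0;-36 4.6 0 0 0 0;-36 4.6 0 0 0 0;-36 4.6 0 0 0 0;-36 4.6 0 0 0 0;0 0 0 0 0 0;0 0 0 0 0 0;0 0 0 0 0 0;0 0 0 0 0 0;0 0 0 0 0 0'
python3 -c "
from h import *
c=cap('top');print(ray(c,*lid(c,364,253)[1][0],100),ray(c,*lid(c,369,192)[1][0],100))
go([421,-334,180],[421,-334,33],[425,-285,33])"
```

```text
time_s: 2.65
eef_pos: [401.1, 198.2, 181.3]
ee_rot: [0.0, 0.738, 0.675, 0.0]
force: [-0.1, 0.4, 0.3]
grip_width: 0.65
grip_force: 0.0
time_s: 3.48
eef_pos: [413.7, -154.7, 181.5]
ee_rot: [0.0, 0.738, 0.675, 0.0]
force: [1.4, 0.6, 0.7]
grip_width: 0.648
grip_force: 0.0
time_s: 4.32
eef_pos: [421.0, -333.2, 181.6]
ee_rot: [0.0, 0.737, 0.675, 0.0]
force: [-0.2, -0.3, 0.7]
grip_width: 0.655
grip_force: 0.0
[ 420.79588132 -248.72180649] [ 604.89022181 -257.01453679]
t 4.37 p [ 421.  -333.3  181.6] F [0.  0.7 0.5] turn units [0.   0.   0.01]
[ 421. -334.  180.] shift [-0.7  0.   1.6]
[ 421. -334.   33.] shift [  0.  -0. 147.]
[ 425. -285.   33.] shift [49.2 -0.3 -0. ]
```

```bash
python3 -m inch '0 1 14.8 0 0 0;0 0 14.8 0 0 0;0 0 14.8 0 0 0;0 0 14.8 0 0 0;0 0 14.8 0 0 0;0 0 14.8 0 0 0;0 0 14.8 0 0 0;0 0 14.8 0 0 0;0 0 14.8 0 0 0;0 0 14.8 0 0 0'
python3 -m inch '6 0 0 0 0 0;6 0 0 0 0 0;6 0 0 0 0 0;6 0 0 0 0 0;6 0 0 0 0 0;6 0 0 0 0 0;6 0 0 0 0 0;6 0 0 0 0 0;6 0 0 0 0 0;6 0 0 0 0 0'
python3 - <<'E'
from h import *
c=cap('top','a1.png');cap('scene','s1.png');print(lid(c,363,252),ray(c,*lid(c,363,252)[1][0],100));go([431-4.3,-234-48,33])
E
```

```text
time_s: 5.2
eef_pos: [422.0, -333.8, 32.9]
ee_rot: [0.0, 0.738, 0.675, -0.0]
force: [1.2, 0.1, -0.3]
grip_width: 0.651
grip_force: 0.0
time_s: 6.03
eef_pos: [428.0, -275.9, 34.5]
ee_rot: [0.002, 0.738, 0.675, -0.001]
force: [-0.8, -8.4, 6.1]
grip_width: 0.646
grip_force: 0.0
(((372.3200988769531, 228.20370483398438), 8.955377578735352), ((373.8880310058594, 228.23147583007812), (12.207524299621582, 17.13905906677246), 150.18417358398438)) [ 497.92696495 -262.22659205]
t 6.13 p [ 427.7 -275.    34.1] F [ 0.4 -6.1  1.7] turn units [0.02 0.02 0.  ]
[ 426.7 -282.    33. ] shift [-7.1 -0.4  1.1]
```

View pics/s1.png

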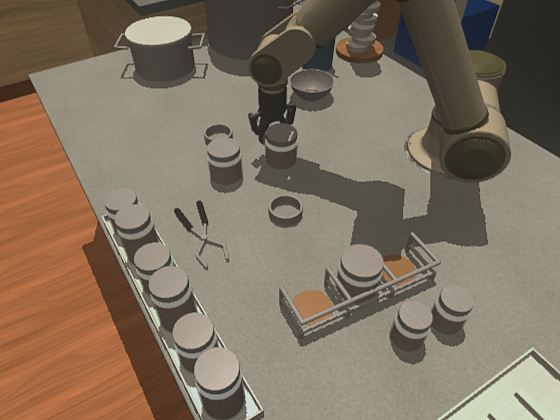

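The jar is upright with both fingers touching it. I'll raise the tool a little and push on.

```bash
python3 -m inch '4 0 -1 0 0 0;6 -1 -1 0 0 0;8 -1.5 -1 0 0 0;8 -1.5 0 0 0 0;8 -1.5 0 0 0 0;8 -1.5 0 0 0 0;8 -1.5 0 0 0 0;8 -1.5 0 0 0 0;8 -1.5 0 0 0 0;8 -1.5 0 0 0 0'
python3 -m inch '9 -1.6 0 0 0 0;9 -1.6 0 0 0 0;9 -1.6 0 0 0 0;9 -1.6 0 0 0 0;9 -1.6 0 0 0 0;9 -1.6 0 0 0 0;9 -1.6 0 0 0 0;9 -1.6 0 0 0 0;9 -1.6 0 0 0 0;9 -1.6 0 0 0 0'
python3 - <<'E'
from h import *
c=cap('top','a2.png');go()
s=ctrl.sense();p=np.array(s['eef_pos']);j=np.append(p[:2]+48*d,100);print('pred jar',j,proj(c,j),'rel N',(N-j[:2])@d,(N-j[:2])@[d[1],-d[0]])
E
```

```text
time_s: 6.97
eef_pos: [422.4, -201.5, 37.8]
ee_rot: [0.003, 0.738, 0.675, 0.0]
force: [1.0, -9.4, 7.6]
grip_width: 0.65
grip_force: 1.0
time_s: 7.8
eef_pos: [414.6, -110.0, 37.6]
ee_rot: [0.003, 0.738, 0.675, 0.001]
force: [1.0, -10.1, 9.1]
grip_width: 0.65
grip_force: 0.9
t 7.85 p [ 413.7 -108.2   37.2] F [ 0.7 -5.1  3.1] turn units [ 0.03  0.02 -0.  ]
pred jar [418.00747567 -60.37030547 100.        ] [[299.7025304  258.39130509]] rel N 301.2474589132364 -24.817902951808886
```

View pics/a2.png

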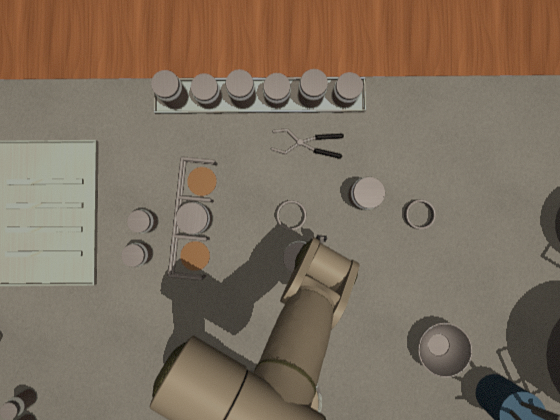

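The jar is where I predicted, about (299,257), sliding in the arm's shadow with nothing disturbed.

```bash
python3 -m inch '6 -1 0 0 0 0;9 -1.6 0 0 0 0;9 -1.6 0 0 0 0;9 -1.6 0 0 0 0;9 -1.6 0 0 0 0;9 -1.6 0 0 0 0;9 -1.6 0 0 0 0;9 -1.6 0 0 0 0;9 -1.6 0 0 0 0;9 -1.6 0 0 0 0'
python3 -m inch '9 -1.6 0 0 0 0;9 -1.6 0 0 0 0;9 -1.6 0 0 0 0;9 -1.6 0 0 0 0;9 -1.6 0 0 0 0;9 -1.5 0 0 0 0;7 0 0 0 0 0;6 0 0 0 0 0;5 0 0 0 0 0;4 0 0 0 0 0'
python3 - <<'E'
from h import *
c=cap('top','a3.png');c2=cap('scene','s3.png');go()
s=ctrl.sense();p=np.array(s['eef_pos']);j=np.append(p[:2]+48*d,100);print('pred jar',j,proj(c,j),proj(c2,j),'rel N',(N-j[:2])@d,(N-j[:2])@[d[1],-d[0]])
im=c2['image'];i=c['image'];cv2.imwrite('pics/m3.png',np.vstack([cv2.resize(im[150:350,230:480],(500,400)),cv2.resize(i[200:300,150:400],(500,200))])[:,:,::-1])
E
```

```text
time_s: 8.68
eef_pos: [406.2, -21.0, 36.9]
ee_rot: [0.002, 0.738, 0.675, 0.0]
force: [-0.1, -7.2, 4.4]
grip_width: 0.647
grip_force: 1.6
time_s: 9.52
eef_pos: [403.1, 55.8, 36.8]
ee_rot: [0.001, 0.738, 0.675, 0.0]
force: [-1.2, -8.7, 6.1]
grip_width: 0.651
grip_force: 1.4
t 9.62 p [402.8  56.   36.6] F [-0.6 -4.5  1.9] turn units [0.01 0.   0.  ]
pred jar [407.09004172 103.83765163 100.        ] [[238.93545811 262.87873596]] [[366.0381483  199.71508161]] rel N 138.6679852652056 0.6703694420082691
```

View pics/m3.png

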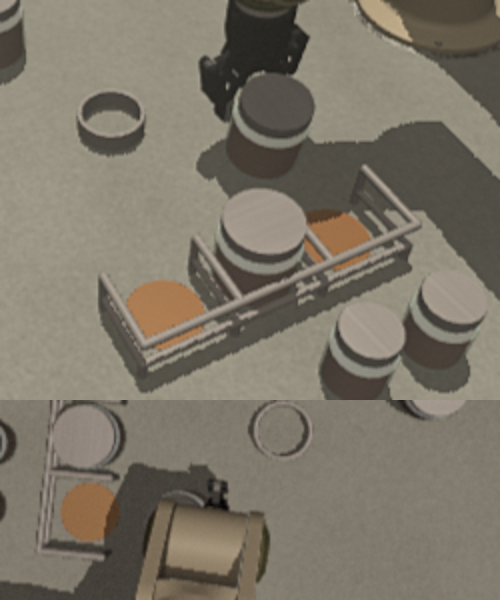

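```bash
python3 -c "
from h import *
c=cap('scene');j=ray(c,366.5,203,100);print(j,(N-j)@d,(N-j)@[d[1],-d[0]])"
python3 -m inch '6 0 0 0 0 0;7 0 0 0 0 0;7 0 0 0 0 0;7 0 0 0 0 0;7 0 0 0 0 0;7 0 0 0 0 0;7 0 0 0 0 0;7 0 0 0 0 0;7 0 0 0 0 0;7 0 0 0 0 0'
python3 -m inch '6 0 0 0 0 0;6 0 0 0 0 0;5 0 0 0 0 0;4 0 0 0 0 0;3 0 0 0 0 0;3 0 0 0 0 0;3 0 0 0 0 0;3 0 0 0 0 0;3 0 0 0 0 0;3 0 0 0 0 0'
python3 - <<'E'
from h import *
c2=cap('scene');go()
s=ctrl.sense();p=np.array(s['eef_pos']);j=np.append(p[:2]+48*d,100);print('pred jar',j,proj(c2,j),'rel N',(N-j[:2])@d,(N-j[:2])@[d[1],-d[0]])
E
```

```text
[413.21331074 112.74158966] 129.25469204004864 -4.635956015145496
time_s: 10.5
eef_pos: [408.8, 124.4, 36.5]
ee_rot: [0.0, 0.738, 0.675, -0.0]
force: [-0.5, -7.7, 5.0]
grip_width: 0.652
grip_force: 1.7
time_s: 11.33
eef_pos: [412.2, 163.0, 36.5]
ee_rot: [0.0, 0.738, 0.675, -0.0]
force: [-1.1, -7.5, 5.6]
grip_width: 0.654
grip_force: 1.7
t 11.38 p [412.2 163.5  36.4] F [-0.9 -5.3  2.4] turn units [-0.    0.01  0.  ]
pred jar [416.4355267  211.28684539 100.        ] [[395.1553968  230.63948631]] rel N 30.816840114322826 0.9252446499572784
```

```bash
python3 -m inch '2 0 0 0 0 0;2 0 0 0 0 0;2 0 0 0 0 0;2 0 0 0 0 0;2 0 0 0 0 0;2 0 0 0 0 0;2 0 0 0 0 0;2 0 0 0 0 0;2 0 0 0 0 0;2 0 0 0 0 0'
python3 -m inch '1 0 0 0 0 0;1 0 0 0 0 0;1 0 0 0 0 0;1 0 0 0 0 0;0 0 0 0 0 0;0 0 0 0 0 0;0 0 0 0 0 0;0 0 0 0 0 0;0 0 0 0 0 0;0 0 0 0 0 0'
python3 - <<'E'
from h import *
c2=cap('scene');go()
s=ctrl.sense();p=np.array(s['eef_pos']);j=np.append(p[:2]+48*d,100);print('pred jar',j,proj(c2,j),'rel N',(N-j[:2])@d,(N-j[:2])@[d[1],-d[0]])
cv2.imwrite('pics/m4.png',cv2.resize(c2['image'][190:350,290:450],(640,640)[:2])[:600,:,::-1])
E
```

```text
time_s: 12.22
eef_pos: [413.8, 182.9, 36.3]
ee_rot: [0.0, 0.738, 0.675, -0.001]
force: [-1.0, -6.9, 4.7]
grip_width: 0.648
grip_force: 1.7
time_s: 13.05
eef_pos: [414.1, 186.9, 36.2]
ee_rot: [-0.0, 0.738, 0.675, -0.001]
force: [0.1, -5.4, 2.3]
grip_width: 0.653
grip_force: 1.2
t 13.1 p [414.1 186.9  36.2] F [-1.3 -6.4  2.4] turn units [-0.01  0.01 -0.  ]
pred jar [418.33396169 234.74963693 100.        ] [[402.10767727 237.94315997]] rel N 7.278939029957083 1.1225918479760724
```

View pics/m4.png

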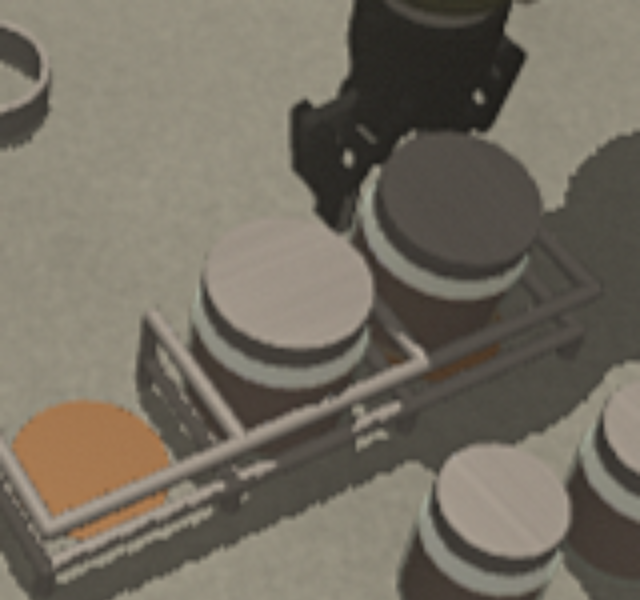

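Jar is inside the near bay and upright, but a cork sliver still shows in front of the back bar (470,358 in the crop). I'll keep going slowly until the force jumps.

```bash
python3 -m inch '1 0 0 0 0 0;1 0 0 0 0 0;1 0 0 0 0 0;1 0 0 0 0 0;1 0 0 0 0 0;1 0 0 0 0 0;0 0 0 0 0 0;0 0 0 0 0 0;0 0 0 0 0 0;0 0 0 0 0 0'
python3 -m inch '0.5 0 0 0 0 0;0.5 0 0 0 0 0;0.5 0 0 0 0 0;0.5 0 0 0 0 0;0.5 0 0 0 0 0;0.5 0 0 0 0 0;0 0 0 0 0 0;0 0 0 0 0 0;0 0 0 0 0 0;0 0 0 0 0 0'
```

```text
time_s: 13.93
eef_pos: [414.5, 192.9, 36.2]
ee_rot: [-0.0, 0.738, 0.675, -0.001]
force: [0.0, -5.6, 1.3]
grip_width: 0.648
grip_force: 1.2
time_s: 14.77
eef_pos: [414.8, 195.8, 36.2]
ee_rot: [0.0, 0.738, 0.675, -0.001]
force: [-0.6, -5.8, 2.7]
grip_width: 0.647
grip_force: 1.4
```

```bash
python3 -m inch '0.5 0 0 0 0 0;0.5 0 0 0 0 0;0.5 0 0 0 0 0;0.5 0 0 0 0 0;0.5 0 0 0 0 0;0.5 0 0 0 0 0;0 0 0 0 0 0;0 0 0 0 0 0;0 0 0 0 0 0;0 0 0 0 0 0'
python3 -m inch '0.5 0 0 0 0 0;0.5 0 0 0 0 0;0.5 0 0 0 0 0;0 0 0 0 0 0;0 0 0 0 0 0;0 0 0 0 0 0;0 0 0 0 0 0;0 0 0 0 0 0;0 0 0 0 0 0;0 0 0 0 0 0'
```

```text
time_s: 15.6
eef_pos: [415.1, 198.2, 36.4]
ee_rot: [0.0, 0.738, 0.675, -0.001]
force: [-1.3, -11.6, 7.0]
grip_width: 0.654
grip_force: 2.7
time_s: 16.43
eef_pos: [415.2, 198.6, 36.5]
ee_rot: [0.001, 0.738, 0.675, -0.002]
force: [-1.7, -22.8, 10.5]
grip_width: 0.647
grip_force: 4.8
```

Force rose from 6 to 23 N, so the jar is home with the TCP at y≈198, which puts the cradle about 44 mm behind the jar centre. Backing off.

```bash
python3 -m inch '-2 0 0 0 0 0;-4 0 0 0 0 0;-8 0 0 0 0 0;-15 0 0 0 0 0;-20 0 0 0 0 0;-30 0 0 0 0 0;-30 0 0 0 0 0;-30 0 -10 0 0 0;-30 0 -25 0 0 0;-30 0 -25 0 0 0'
python3 -m inch '-30 0 -30 0 0 0;-30 0 -30 0 0 0;-35 0 -25 0 0 0;-35 0 0 0 0 0;-35 0 0 0 0 0;-20 0 0 0 0 0;0 0 0 0 0 0;0 0 0 0 0 0;0 0 0 0 0 0;0 0 0 0 0 0'
python3 - <<'E'
from h import *
c=cap('top','a5.png');hsv=c['image']
m,e=lid(c,195,252);print(m,e,ray(c,*e[0],100),ray(c,*m[0],100));e=lid(c,369,192)[1];b=ray(c,*e[0],100);print(e,b)
e=lid(c,191,218)[1];print(e,ray(c,*e[0],100))
st=b-105*d
go([*st,180],[*st,37],[*(b-44*d),37]); print('lateral of jar_b vs F line, forward',(F-b)@[d[1],-d[0]],(F-b)@d)
E
```

```text
time_s: 17.27
eef_pos: [396.6, 1.4, 96.5]
ee_rot: [-0.001, 0.738, 0.675, -0.0]
force: [1.5, -0.8, 0.8]
grip_width: 0.649
grip_force: 0.0
time_s: 18.1
eef_pos: [381.5, -178.5, 179.3]
ee_rot: [-0.0, 0.738, 0.675, 0.0]
force: [-1.1, 0.2, 0.6]
grip_width: 0.655
grip_force: 0.0
((188.41409301757812, 258.8934631347656), 16.238035202026367) ((189.0574493408203, 258.7389831542969), (29.736696243286133, 30.76266098022461), 75.58847045898438) [419.14062544 238.5702631 ] [418.73752774 240.3072893 ]
((374.8729553222656, 184.974365234375), (40.0871696472168, 46.085330963134766), 37.920066833496094) [ 615.48564219 -266.99845984]
((190.76548767089844, 218.03773498535156), (29.935352325439453, 30.83051109313965), 60.49876022338867) [528.98220106 234.26208353]
t 18.15 p [ 381.6 -178.5  179.4] F [ 0.8  0.2 -0.5] turn units [-0.   -0.    0.01]
[ 606.14064219 -371.57845984  180.        ] shift [-172.7  240.6   -0.7]
[ 606.14064219 -371.57845984   37.        ] shift [ -0.   0. 143.]
[ 611.56964219 -310.82245984   37.        ] shift [61.   0.1  0. ]
lateral of jar_b vs F line, forward -20.226862550056637 489.42514384600236
```

View pics/a5.png

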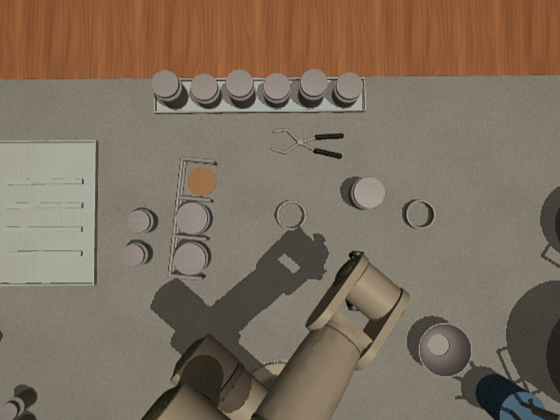

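jar_a sits at about (419,239–240) against a cork centre of (420,242), jar_c is unmoved, and jar_b is still at about (596,-251). Next I'll go behind jar_b.

```bash
python3 -m inch '-15.8 22 0 0 0 0;-15.8 22 0 0 0 0;-15.8 22 0 0 0 0;-15.8 22 0 0 0 0;-15.8 22 0 0 0 0;-15.8 22 0 0 0 0;-15.8 22 0 0 0 0;-15.8 22 0 0 0 0;-15.8 22 0 0 0 0;-15.8 22 0 0 0 0'
python3 -m inch '0 0 0 0 0 0;0 0 0 0 0 0;0 0 17.8 0 0 0;0 0 17.8 0 0 0;0 0 17.8 0 0 0;0 0 17.8 0 0 0;0 0 17.8 0 0 0;0 0 17.8 0 0 0;0 0 17.8 0 0 0;0 0 17.8 0 0 0'
python3 - <<'E'
from h import *
b=np.array([596,-251.2])
c=cap('top');i=c['image'];print(lid(c,369,192,22),ray(c,*lid(c,369,192,22)[1][0],100))
go([*(b-44*d),37],[*(b-105*d),37])
E
```

```text
time_s: 18.98
eef_pos: [587.9, -356.0, 179.3]
ee_rot: [-0.0, 0.737, 0.675, 0.0]
force: [0.2, 0.3, 0.8]
grip_width: 0.649
grip_force: 0.0
time_s: 19.82
eef_pos: [586.3, -355.0, 36.9]
ee_rot: [-0.0, 0.738, 0.675, 0.0]
force: [-0.6, 0.2, -0.8]
grip_width: 0.648
grip_force: 0.0
(((372.5, 199.0), 9.013978004455566), ((372.68377685546875, 198.59927368164062), (10.92723274230957, 18.700849533081055), 126.35440826416016)) [ 578.36981365 -260.3805952 ]
t 19.87 p [ 584.9 -353.9   32.9] F [-0.7  1.  -3.5] turn units [-0.05 -0.03  0.01]
[ 592.084 -295.024   37.   ] shift [59.3  2.  -3.9]
[ 586.655 -355.78    37.   ] shift [-61.   -0.1  -0.2]
```

```bash
python3 -m inch '5 0 0 0 0 0;5 0.5 0 0 0 0;5 0.5 0 0 0 0;5 0 0 0 0 0;5 0 0 0 0 0;5 0 0 0 0 0;5 0 0 0 0 0;5 0 0 0 0 0;5 0 0 0 0 0;5 0 0 0 0 0'
python3 -c "
from h import *
go([588.1,-295,37])"
```

```text
time_s: 20.7
eef_pos: [592.1, -306.2, 37.0]
ee_rot: [0.0, 0.738, 0.675, -0.0]
force: [-0.1, -0.5, -0.3]
grip_width: 0.65
grip_force: 0.0
t 20.7 p [ 592.1 -306.2   37. ] F [-0.1 -0.5 -0.3] turn units [-0.  0. -0.]
[ 588.1 -295.    37. ] shift [10.8 -4.9  0. ]
```

```bash
python3 -m inch '5 0 0 0 0 0;5 0 0 0 0 0;6 1 0 0 0 0;8 1.9 0 0 0 0;8 1.9 0 0 0 0;8 1.9 0 0 0 0;8 1.9 0 0 0 0;8 1.9 0 0 0 0;8 1.9 0 0 0 0;8 1.9 0 0 0 0'
python3 -m inch '8.5 1.9 0 0 0 0;8.5 1.9 0 0 0 0;8.5 1.9 0 0 0 0;8.5 1.9 0 0 0 0;8.5 1.9 0 0 0 0;8.5 1.9 0 0 0 0;8.5 1.9 0 0 0 0;8.5 1.9 0 0 0 0;8.5 1.9 0 0 0 0;8.5 1.9 0 0 0 0'
python3 - <<'E'
from h import *
c=cap('top');c2=cap('scene');go()
p=np.array(ctrl.sense()['eef_pos']);j=np.append(p[:2]+44*d,100);print('pred jar',j,proj(c,j),proj(c2,j),'L',(j[:2]-F)@[d[1],-d[0]],'S',(j[:2]-F)@d)
cv2.imwrite('pics/m6.png',np.hstack([cv2.resize(c['image'][110:250,240:420],None,fx=2,fy=2),cv2.resize(c2['image'][110:250,150:330],None,fx=2,fy=2)])[:,:,::-1])
E
```

```text
time_s: 21.53
eef_pos: [613.0, -235.6, 37.3]
ee_rot: [0.0, 0.738, 0.675, -0.0]
force: [-2.2, -4.6, 2.3]
grip_width: 0.65
grip_force: 1.4
time_s: 22.37
eef_pos: [639.4, -152.6, 37.3]
ee_rot: [0.0, 0.738, 0.675, -0.0]
force: [-2.5, -5.7, 3.5]
grip_width: 0.646
grip_force: 1.4
t 22.47 p [ 639.7 -151.4   37.2] F [0.7 0.4 2.8] turn units [ 0.   -0.01  0.01]
pred jar [ 643.58553985 -107.55044113  100.        ] [[316.22200402 175.105577  ]] [[232.1849191  184.62017677]] L 34.02348694839922 S -328.1140263168673
```

View pics/m6.png

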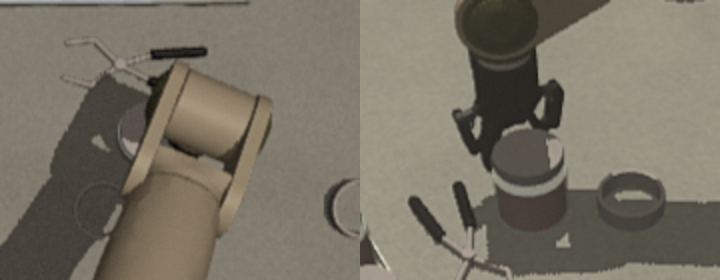

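The jar lid appears at about scene (234,187) against a prediction of (232,185). It is upright and well seated in the cradle, with clear gaps to the bands and the lifter.

```bash
python3 -m inch '6 0 0 0 0 0;9 0 0 0 0 0;9 0 0 0 0 0;9 0 0 0 0 0;9 0 0 0 0 0;9 0 0 0 0 0;9 0 0 0 0 0;9 0 0 0 0 0;9 0 0 0 0 0;9 0 0 0 0 0'
python3 -m inch '8 -1 0 0 0 0;8 -2 0 0 0 0;8 -2.4 0 0 0 0;8 -2.4 0 0 0 0;8 -2.4 0 0 0 0;8 -2.4 0 0 0 0;8 -2.4 0 0 0 0;8 -2.4 0 0 0 0;8 -2.4 0 0 0 0;8 -2.4 0 0 0 0'
python3 -m inch '8 -2.4 0 0 0 0;8 -2.4 0 0 0 0;8 -2.4 0 0 0 0;8 -2.4 0 0 0 0;7 -2.2 0 0 0 0;6 0 0 0 0 0;5 0 0 0 0 0;4 0 0 0 0 0;4 0 0 0 0 0;4 0 0 0 0 0'
python3 - <<'E'
from h import *
c=cap('top');c2=cap('scene');go()
p=np.array(ctrl.sense()['eef_pos']);j=np.append(p[:2]+44*d,100);print('pred jar',j,proj(c,j),proj(c2,j),'L',(j[:2]-F)@[d[1],-d[0]],'S',(j[:2]-F)@d)
cv2.imwrite('pics/m7.png',np.vstack([cv2.resize(c2['image'][180:340,190:400],None,fx=2.5,fy=2.5),cv2.resize(c['image'][140:220,170:380],None,fx=2.5,fy=2.5)])[:,:,::-1])
E
```

```text
time_s: 23.3
eef_pos: [647.3, -67.0, 37.6]
ee_rot: [0.001, 0.738, 0.675, 0.0]
force: [-0.1, -6.0, 3.2]
grip_width: 0.653
grip_force: 2.6
time_s: 24.13
eef_pos: [632.4, 14.7, 37.6]
ee_rot: [0.001, 0.738, 0.675, 0.0]
force: [1.7, -6.0, 3.5]
grip_width: 0.648
grip_force: 2.5
time_s: 24.97
eef_pos: [626.0, 77.3, 37.5]
ee_rot: [0.001, 0.738, 0.675, 0.0]
force: [-1.2, -6.5, 5.4]
grip_width: 0.647
grip_force: 2.7
t 25.07 p [626.1  78.   37.5] F [-0.  -2.2  4.7] turn units [ 0.01  0.   -0.  ]
pred jar [629.96848196 121.82600359 100.        ] [[232.12163974 180.66639612]] [[289.600739  244.1635098]] L 0.04639371116563851 S -100.86700552618642
```

View pics/m7.png

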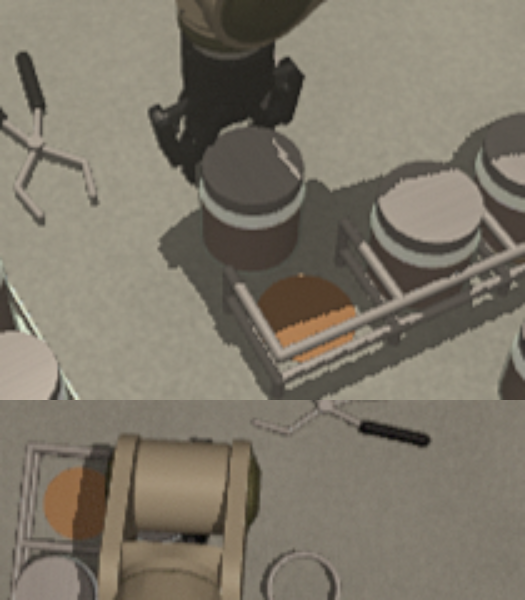

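The jar stands upright at the mouth of the far bay, with its lid at about (291,247), lined up between the dividers. Pushing in.

```bash
python3 -m inch '4 0 0 0 0 0;6 0 0 0 0 0;6 0 0 0 0 0;6 0 0 0 0 0;6 0 0 0 0 0;6 0 0 0 0 0;6 0 0 0 0 0;6 0 0 0 0 0;6 0 0 0 0 0;6 0 0 0 0 0'
python3 -m inch '4 0 0 0 0 0;3 0 0 0 0 0;3 0 0 0 0 0;3 0 0 0 0 0;3 0 0 0 0 0;2 0 0 0 0 0;2 0 0 0 0 0;2 0 0 0 0 0;2 0 0 0 0 0;2 0 0 0 0 0'
python3 -m inch '1 0 0 0 0 0;1 0 0 0 0 0;1 0 0 0 0 0;1 0 0 0 0 0;1 0 0 0 0 0;1 0 0 0 0 0;0 0 0 0 0 0;0 0 0 0 0 0;0 0 0 0 0 0;0 0 0 0 0 0'
python3 -c "
from h import *
go([*(F-44*d),37])"
```

```text
time_s: 25.9
eef_pos: [631.2, 135.1, 37.6]
ee_rot: [0.001, 0.738, 0.675, -0.0]
force: [0.2, -6.2, 6.6]
grip_width: 0.648
grip_force: 2.8
time_s: 26.73
eef_pos: [633.5, 160.7, 37.5]
ee_rot: [0.001, 0.738, 0.675, -0.0]
force: [-1.2, -7.8, 5.7]
grip_width: 0.647
grip_force: 2.8
time_s: 27.57
eef_pos: [634.0, 166.8, 37.5]
ee_rot: [0.0, 0.738, 0.675, 0.0]
force: [-0.3, -6.2, 5.8]
grip_width: 0.652
grip_force: 2.5
t 27.57 p [634.  166.8  37.5] F [-0.3 -6.2  5.8] turn units [ 0.01  0.   -0.01]
[634.984 178.476  37.   ] shift [11.7 -0.1  0.5]
```

```bash
python3 -m inch '1 0 0 0 0 0;1 0 0 0 0 0;1 0 0 0 0 0;1 0 0 0 0 0;1 0 0 0 0 0;1 0 0 0 0 0;1 0 0 0 0 0;0 0 0 0 0 0;0 0 0 0 0 0;0 0 0 0 0 0'
python3 -m inch '0.5 0 0 0 0 0;0.5 0 0 0 0 0;0.5 0 0 0 0 0;0.5 0 0 0 0 0;0.5 0 0 0 0 0;0.5 0 0 0 0 0;0 0 0 0 0 0;0 0 0 0 0 0;0 0 0 0 0 0;0 0 0 0 0 0'
```

```text
time_s: 28.4
eef_pos: [634.6, 173.8, 37.5]
ee_rot: [0.0, 0.738, 0.675, 0.0]
force: [-1.1, -5.2, 6.0]
grip_width: 0.649
grip_force: 2.5
time_s: 29.23
eef_pos: [634.9, 176.6, 37.6]
ee_rot: [0.0, 0.738, 0.675, -0.0]
force: [-0.7, -5.9, 6.2]
grip_width: 0.652
grip_force: 2.7
```

```bash
python3 -m inch '0.5 0 0 0 0 0;0.5 0 0 0 0 0;0.5 0 0 0 0 0;0.5 0 0 0 0 0;0.5 0 0 0 0 0;0.5 0 0 0 0 0;0 0 0 0 0 0;0 0 0 0 0 0;0 0 0 0 0 0;0 0 0 0 0 0'
python3 -m inch '0.5 0 0 0 0 0;0.5 0 0 0 0 0;0 0 0 0 0 0;0 0 0 0 0 0;0 0 0 0 0 0;0 0 0 0 0 0;0 0 0 0 0 0;0 0 0 0 0 0;0 0 0 0 0 0;0 0 0 0 0 0'
```

```text
time_s: 30.07
eef_pos: [635.1, 177.4, 37.6]
ee_rot: [0.001, 0.738, 0.675, -0.002]
force: [-2.9, -17.2, 8.1]
grip_width: 0.647
grip_force: 6.2
time_s: 30.9
eef_pos: [635.2, 177.5, 37.7]
ee_rot: [0.002, 0.738, 0.674, -0.002]
force: [-5.0, -22.0, 9.3]
grip_width: 0.653
grip_force: 7.8
```

Home: the force rose at TCP y≈177.4. I'll back off, then rise and check.

```bash
python3 -m inch '-2 0 0 0 0 0;-4 0 0 0 0 0;-8 0 0 0 0 0;-15 0 0 0 0 0;-20 0 0 0 0 0;-30 0 0 0 0 0;-20 0 -20 0 0 0;-10 0 -30 0 0 0;-10 0 -30 0 0 0;-10 0 -30 0 0 0'
python3 -m inch '-20 -30 0 0 0 0;-20 -30 0 0 0 0;-20 -30 0 0 0 0;-20 -30 0 0 0 0;-20 -30 0 0 0 0;0 0 0 0 0 0;0 0 0 0 0 0;0 0 0 0 0 0;0 0 0 0 0 0;0 0 0 0 0 0'
python3 - <<'E'
from h import *
c=cap('top','f.png');go()
for n,p in dict(jb=(197,181),ja=(190,258),jc=(191,218)).items():
    m,e=lid(c,*p,22);print(n,e,ray(c,*e[0],100),ray(c,*m[0],100))
E
```

```text
time_s: 31.73
eef_pos: [622.7, 51.4, 147.8]
ee_rot: [-0.001, 0.738, 0.675, -0.0]
force: [1.5, -0.4, 0.2]
grip_width: 0.651
grip_force: 0.0
time_s: 32.57
eef_pos: [465.7, -33.0, 146.9]
ee_rot: [-0.0, 0.738, 0.675, 0.0]
force: [0.8, -0.3, -0.0]
grip_width: 0.651
grip_force: 0.0
t 32.62 p [465.6 -33.  146.8] F [ 0.8  0.2 -0.4] turn units [-0.   -0.    0.01]
jb ((194.882568359375, 177.2848663330078), (29.337295532226562, 30.049917221069336), 64.34848022460938) [639.9266783  223.34601983] [641.16264336 224.95058155]
ja ((189.0193328857422, 258.7543029785156), (29.68600845336914, 30.699161529541016), 77.59194946289062) [419.10016957 238.67312751] [418.52634425 240.3747493 ]
jc ((190.84457397460938, 217.95018005371094), (29.634477615356445, 30.70064353942871), 55.0352783203125) [529.2181478  234.04808472] [527.73368087 234.97914502]
```

View pics/f.png

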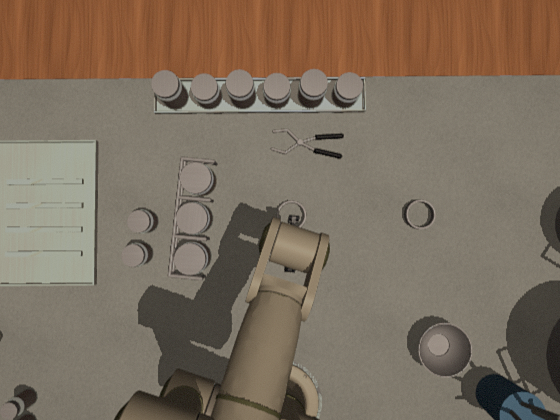

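All three jars stand in the rack, at lid pixels (195,177), (191,218) and (189,259). The two I moved are within about 4 mm of their corks. The bands, lifter and small jars are where they were, and the arm is clear at 147 mm.

```bash
python3 -c "
from rig import ctrl
print(ctrl.finish_job())"
```

```text
the job is handed in; nothing more can be done
None
```

Both loose jars are in their bays, pushed home against the back bar and upright, about 2–4 mm from their cork centres by the last camera check. The bystanders looked unmoved, and I handed the job in at about 33 s; no verdict came back.

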